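Assemble the test sieve stack on the shaker

ROBOT

A 7-joint arm with a two-finger parallel gripper is mounted at the origin on a cart in front of the work surface, level with it; the furniture and walls round the work are solid. World frame = base frame: x ahead of the robot, y to its left, z up, the work surface at z = 0. Lengths are in mm, angles in rad, forces in N, time in s.
With the tool pointing down it reaches from about 425 to 950 mm from the base axis. Payload 4.7 kg.
Tool frame: the origin (TCP) lies on the centre line of the jaws, within the pads' length; the fingertips stand 25 mm ahead of it and the grasp point (between the pads) lies 6 mm ahead of it; z points along the fingers, y is the direction in which the jaws open and shut (so a half turn about z gives the same grasp; the last joint's range is limited). The gripper opens to 85 mm and grips with 20 to 120 N. Pads are 22 mm wide; open, the fingers measure 114 mm over their backs; the gripper's body (76 mm by 85 mm) begins 54 mm behind the grasp point. The pads swing forward as they close: fully open they stand 13 mm farther back than shut.
Start: joints at [-1.253, 0.469, -0.049, 1.532, 0.024, 1.141, -0.082], TCP at [229.387, 634.845, 256.335] pointing down, gripper open.
Joint ranges: [-2.59, 2.59], [-0.33, 1.99], [-1.39, 1.29], [0.1, 2.45], [-1.04, 4.18], [0.21, 1.99], [-2.66, 2.66]. Speed limits (rad/s): [2.57, 2.57, 3.14, 3.14, 3.14, 3.14, 3.14].

INTERFACE

Orientations are given as a rotation vector (axis times angle).
In Python, from plant import r gives the robot as it stands.
- The arm moves only by the shell command python3 -m creep 'ROWS' [FORCE]. ROWS is JSON, a list of rows, each an object with "claw": the finger opening in cm, from 0 to 8.54; "linear": the shift along the tool's x, y, z in cm, a list of three; "turn": the turn about the tool's z in degrees. A call has 1 to 20 rows; each row is the pose to reach, as a shift and turn from the pose measured when the call began, along the tool's axes at that moment; what a row does not reach only later rows make up. A row lasts 1/10 s, in which the tool goes at most 50 mm and 8.59 degrees, less where a joint would pass 70% of its speed; a pose out of reach is approached as far as the arm can. A call with a gripper value outside its range is refused whole. The fingers move at their own pace and stop on an object; FORCE is the grip in N (left out, the last holds). Time passes only in rows, so rows that repeat a pose let the fingers close. It gives the time, the measured TCP pose, the force and the opening at its end, in the units of the state.
- r.get_obs(): the state, without advancing time (a new reading comes with each control period).
- r.snapshot(name): name is "side" or "top" or "wrist"; returns a dict with "image" (384x512x3 uint8, red, green, blue), "z_map" (384x512 float32, mm along the optical axis (not along the pixel's ray), 0 where there is no reading), "fx", "fy", "cx", "cy" (pixels), "R" (3x3) and "t" (3): a world point X has camera coordinates R X + t. Camera axes: x right, y down, z forward; pixel columns grow to the right and rows downward; lengths in mm; the calibration is good to about 2 mm. The wrist camera is an equidistant fisheye: a pixel r from the principal point sees the ray r / f radians off the axis. A picture is of the moment at which its call begins.
- r.sign_off(): hands the job in, once; it reports no verdict.
The state is a dict: "clock": time; "joint_positions": joint angles; "qd": joint speeds; "effort": joint torques, N m; "ee_pos": TCP position; "tcp_rot": TCP orientation; "wrist_force": force on the tool from outside, world axes, zero at the start; "wrist_torque": the same for the moment, N m; "gripper_width": finger opening in mm.
Only numpy, scipy, OpenCV 4.12 (cv2) and the standard library are available. Lean on these libraries where they do the work, as an engineer would, in place of code of your own. Each camera call takes 0.05 s, during which the arm holds its last target. There are 200 camera calls.

TASK

Put the sieve stack together on the sieve shaker: the closed receiver pan in the ring on the shaker's table, on it the sieve with the finest mesh, then the medium one, then the coarsest, and the lid on top, each part set gently into the one below until it sits fully home and level. Leave the beaker, the timer and the wash bottle where they stand.

Things in the scene. Friction and masses are not known exactly. Their poses are not given: they have to be found in the camera images.
- shaker: Sieve shaker, fixed: grey housing 120 x 120 mm on black feet, black front panel with a dial, on top a round steel table 93 mm across. A raised steel ring on it (62 mm inside, 69 mm outside, 5 mm high) is the pan's seat. Origin: centre of its underside on the bench, z up; the seat's floor is 40 mm above it on the same axis, the ring's top 45 mm.
- pan: Receiver pan: round brass pan, closed flat bottom, no mesh, no spigot, 58 mm across, 32 mm tall, wall 2.5 mm, 53 mm inside, inner floor at 3 mm, lower edge chamfered. Origin: centre of underside, z up; yaw is free. Seated, origin 40 mm above the shaker's. Grip across the outside, fingertips over 5 mm above its underside to clear the ring. 110 g.
- fine_sieve: Brass test sieve, 58 mm across, 32 mm tall; finest mesh (under 1 mm, a grey sheet), lowest frame. Origin: centre of underside, z up; yaw is free. Spigot below: 50 mm across, 8 mm high, chamfered; frame above it, wall 2.5 mm, open top, mesh at 11 mm. Seated, the frame rests on the rim below, origin 24 mm above the pan's. Grip the frame, fingertips over 8 mm above its underside. 110 g.
- medium_sieve: Brass test sieve, 58 mm across, 38 mm tall; medium mesh (5.5 mm openings). Origin: centre of underside, z up; yaw is free. Spigot below: 50 mm across, 8 mm high, chamfered; frame above it, wall 2.5 mm, open top, mesh at 11 mm. Seated, the frame rests on the rim below, origin 24 mm above the fine sieve's. Grip the frame, fingertips over 8 mm above its underside. 130 g.
- coarse_sieve: Brass test sieve, 58 mm across, 44 mm tall; coarsest mesh (11 mm openings), tallest frame. Origin: centre of underside, z up; yaw is free. Spigot below: 50 mm across, 8 mm high, chamfered; frame above it, wall 2.5 mm, open top, mesh at 11 mm. Seated, the frame rests on the rim below, origin 30 mm above the medium sieve's. Grip the frame, fingertips over 8 mm above its underside. 150 g.
- lid: Lid: flat round brass cover, 58 mm across, upright black knob at its centre. Origin: centre of underside, z up; yaw is free. Spigot below 50 mm across, 6 mm high, chamfered; cover from 6 to 9.5 mm; knob 18 mm across from there to 34 mm. Seated, the cover rests on the rim below, origin 38 mm above the coarse sieve's. Grip the knob. 90 g.
- beaker: Bystander, to be left alone: glass beaker, 54 mm across, 68 mm tall, origin at the centre of its underside.
- bench_timer: Bystander, to be left alone: white bench timer, 38 x 62 x 58 mm, origin at the centre of its underside.
- squeeze_bottle: Bystander, to be left alone: white plastic wash bottle with red cap and bent red jet, 65 x 122 x 194 mm, origin under the middle of its outline; the body, 65 mm across, stands 28 mm to its own -y side.
Things that resemble listed ones, but are neither listed nor needed, are in the scene too. What is shaped like the lid but purple or turquoise is not meant.

How it is judged:
By the outcome, as a careful person would: the job done as asked, in the order asked, and still so for the second after the job is handed in, with the robot touching nothing.
It also fails if it takes over 128 s, if anything falls off the work surface, if the arm or the gripper's body presses on something with over 40 N, if the wrist force passes 120 N, or if a joint passes its speed limit or range.

## Working session

There is one attempt and no reset: what is moved stays moved. The work goes in short steps, Python scripts to look and compute and a shell command to move; the robot and the scene stay as the last step left them, time stands still between calls to the robot, and variables do not carry over. Pictures are saved under pics/ and viewed, about 12 in all and at most 16, crops included, and the job is handed in when it is done.

```bash
mkdir -p pics; ls; python3 - <<'E'
from plant import r
import cv2,numpy as np
o=r.get_obs(); print({k:np.round(v,3).tolist() for k,v in o.items()})
for n in("top","side"):
    s=r.snapshot(n); np.savez(f"{n}0.npz",**s); cv2.imwrite(f"pics/{n}0.png",cv2.cvtColor(cv2.resize(s["image"],(800,600)),cv2.COLOR_RGB2BGR))
    print(n,s["fx"],s["cx"],s["cy"],np.round(s["R"],3).tolist(),np.round(s["t"],1))
E
```

```text
pics
{'clock': 0.0, 'joint_positions': [-1.253, 0.469, -0.049, 1.534, 0.024, 1.141, -0.082], 'qd': [-0.001, 0.002, 0.001, -0.0, -0.001, 0.0, -0.001], 'effort': [0.0, -51.032, -0.046, -23.772, 0.011, 0.008, -0.0], 'ee_pos': [229.238, 634.297, 255.258], 'tcp_rot': [-0.542, -3.094, 0.003], 'wrist_force': [0.005, 0.683, 0.105], 'wrist_torque': [0.041, -0.004, -0.01], 'gripper_width': 85.638}
top 430.2560529033334 253.97662290662237 195.00607851503904 [[-0.01, -1.0, -0.026], [-0.99, 0.013, -0.142], [0.142, 0.024, -0.99]] [ -14.5  549.  1458.3]
side 385.7613639580942 266.90593039537043 188.57717070981633 [[0.967, -0.255, 0.025], [-0.096, -0.452, -0.887], [0.238, 0.855, -0.461]] [-553.3   61.1  970.8]
```

View pics/top0.png

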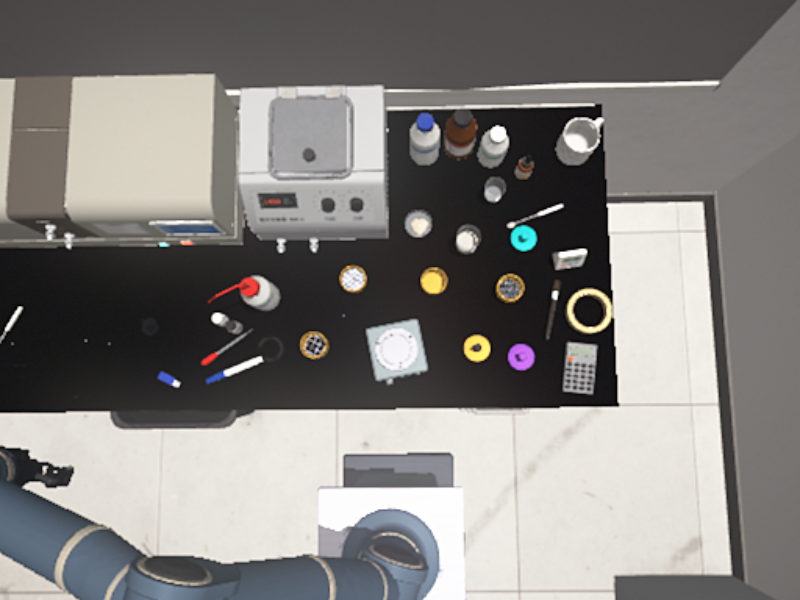

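View pics/side0.png

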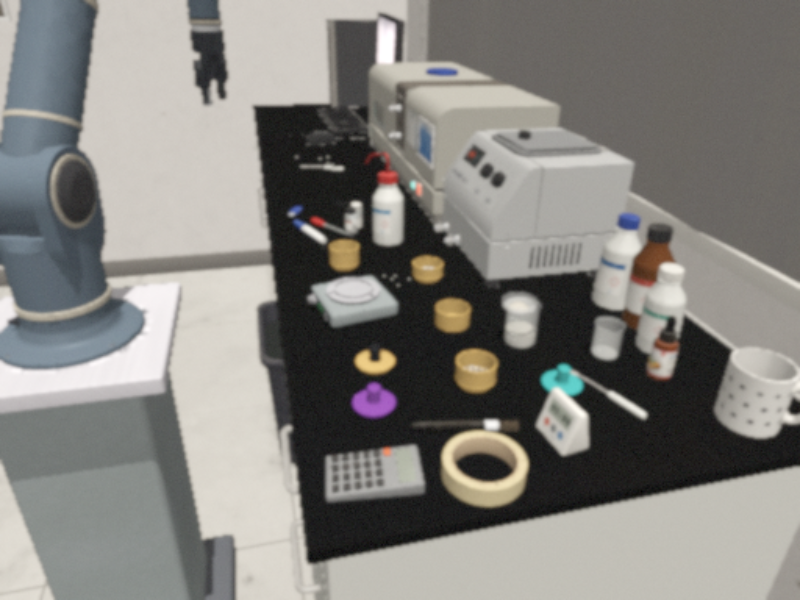

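Top view (800×600): the shaker is at (397,350). Brass parts are A (353,278), B (433,281), C (510,288), D (314,345). The brass lid is at (477,348), with lookalikes in purple (521,357) and turquoise (523,238). Next is a close crop plus a depth measurement to tell pan, fine, medium and coarse apart.

```bash
cat > h.py <<'E'
import numpy as np,cv2
def world(s):
    z=s["z_map"].astype(float);v,u=np.mgrid[:z.shape[0],:z.shape[1]]
    P=np.stack([(u-s["cx"])/s["fx"]*z,(v-s["cy"])/s["fy"]*z,z],-1)-s["t"]
    P=P@s["R"]; P[z==0]=np.nan; return P
def circ(p):
    A=np.c_[p,np.ones(len(p))];c=np.linalg.lstsq(A,(p**2).sum(1),rcond=None)[0]
    return c[0]/2,c[1]/2,np.sqrt(c[2]+(c[0]**2+c[1]**2)/4)
E
python3 - <<'E'
from h import *
s=dict(np.load("top0.npz"));P=world(s)
print("table z",np.nanmedian(P[225:240,270:330,2]))
for n,(u,v) in dict(A=(353,278),B=(433,281),C=(510,288),D=(314,345),L=(477,348),shaker=(397,350)).items():
    u=int(u*.64);v=int(v*.64);R=22 if n=="shaker" else 14
    q=P[v-R:v+R,u-R:u+R].reshape(-1,3);q=q[np.isfinite(q[:,2])]
    b=q[q[:,2]>8]; zt=np.percentile(b[:,2],95); top=b[b[:,2]>zt-6]
    m=cv2.minEnclosingCircle(top[:,:2].astype(np.float32))
    m2=cv2.minEnclosingCircle(b[:,:2].astype(np.float32))
    print(n,"ztop",zt.round(1),"max",b[:,2].max().round(1),"circle",np.round(m[0],1),round(m[1],1),"all",np.round(m2[0],1),round(m2[1],1),"z@c",P[v-1:v+2,u-1:u+2,2].mean().round(1))
c=s["image"][165:245,185:350]; cv2.imwrite("pics/crop0.png",cv2.cvtColor(cv2.resize(c,None,fx=4.8,fy=4.8,interpolation=cv2.INTER_CUBIC),cv2.COLOR_RGB2BGR))
E
```

```text
table z -0.26767364889396594
A ztop 32.6 max 36.4 circle [611.   80.7] 28.9 all [616.1  74.3] 36.9 z@c 8.0
B ztop 34.6 max 35.3 circle [ 603.4 -101. ] 28.8 all [612.2 -95.5] 47.2 z@c 3.5
C ztop 41.0 max 45.3 circle [ 584.8 -271. ] 29.5 all [ 587.8 -278.7] 37.7 z@c -0.1
D ztop 45.4 max 50.0 circle [460.9 167.7] 28.9 all [461.  167.4] 29.0 z@c 2.9
L ztop 34.1 max 44.0 circle [ 452.3 -195.7] 8.7 all [ 463.1 -199.8] 39.8 z@c 35.0
shaker ztop 43.2 max 51.1 circle [450.5 -11.7] 63.9 all [449.1 -16.3] 79.8 z@c nan
```

View pics/crop0.png

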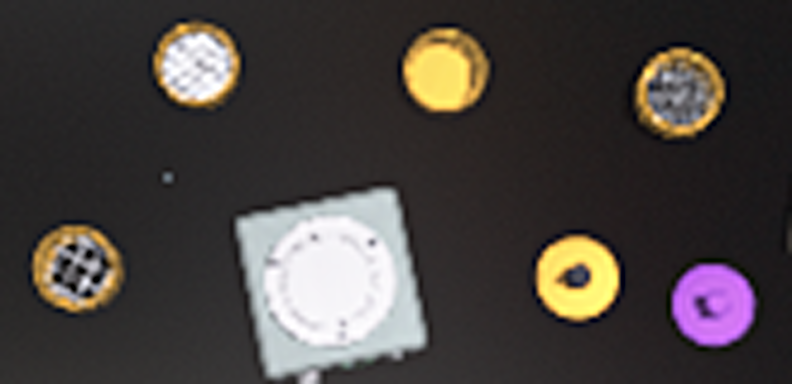

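A is the fine sieve (about 32 mm tall, bright fine mesh). B is the pan (solid brass floor). C is the medium sieve (41 mm top reading, small mesh), D the coarse one (tallest, big mesh), and L the brass lid. The heights and ~29 mm radii match the description. Now I'll work out the moves.

```bash
cat >> h.py <<'E'
from scipy.spatial.transform import Rotation as Ro
def go(o,x,y,z,yaw=None):
    "print linear(cm)/turn(deg) to world target; yaw = world heading of jaw axis (tool y), mod 180"
    M=Ro.from_rotvec(o["tcp_rot"]).as_matrix(); l=M.T@(np.array([x,y,z])-o["ee_pos"])/10
    h=np.degrees(np.arctan2(M[1,1],M[0,1])); t=0
    if yaw is not None: t=-((yaw-h+90)%180-90)
    print("linear",l.round(2).tolist(),"turn",round(t,1),"| jaw heading",round(h,1),"tool z",M[:,2].round(3),"dist",round(np.linalg.norm(l)*10))
E
python3 - <<'E'
from h import *
from plant import r
o=r.get_obs(); print(Ro.from_rotvec(o["tcp_rot"]).as_matrix().round(3))
go(o,603,-101,160,90); go(o,603,-101,160,0)
s=dict(np.load("top0.npz"));P=world(s)
q=P[(P[...,2]>60)&(P[...,0]>500)&(abs(P[...,1])<330)]; 
for y0 in range(-330,330,60):
    k=q[(q[:,1]>=y0)&(q[:,1]<y0+60)]
    if len(k): print(y0,k[:,0].min().round(),k[k[:,0].argmin(),2].round())
E
```

```text
[[-0.94   0.34  -0.001]
 [ 0.34   0.94  -0.002]
 [-0.    -0.002 -1.   ]]
linear [-60.14, -56.44, 9.64] turn -19.9 | jaw heading 70.1 tool z [-0.001 -0.002 -1.   ] dist 830
linear [-60.14, -56.44, 9.64] turn 70.1 | jaw heading 70.1 tool z [-0.001 -0.002 -1.   ] dist 830
-330 846.0 63.0
-270 872.0 65.0
-210 668.0 67.0
-150 885.0 68.0
-90 885.0 69.0
-30 702.0 70.0
30 702.0 74.0
90 701.0 111.0
150 702.0 95.0
210 548.0 70.0
270 543.0 61.0
```

```bash
python3 -m creep '[{"claw":8.5,"linear":[-60.1,-56.4,9.6],"turn":-19.9},{"claw":8.5,"linear":[-60.1,-56.4,9.6],"turn":-19.9},{"claw":8.5,"linear":[-60.1,-56.4,9.6],"turn":-19.9},{"claw":8.5,"linear":[-60.1,-56.4,9.6],"turn":-19.9},{"claw":8.5,"linear":[-60.1,-56.4,9.6],"turn":-19.9},{"claw":8.5,"linear":[-60.1,-56.4,9.6],"turn":-19.9},{"claw":8.5,"linear":[-60.1,-56.4,9.6],"turn":-19.9},{"claw":8.5,"linear":[-60.1,-56.4,9.6],"turn":-19.9},{"claw":8.5,"linear":[-60.1,-56.4,9.6],"turn":-19.9},{"claw":8.5,"linear":[-60.1,-56.4,9.6],"turn":-19.9},{"claw":8.5,"linear":[-60.1,-56.4,9.6],"turn":-19.9},{"claw":8.5,"linear":[-60.1,-56.4,9.6],"turn":-19.9},{"claw":8.5,"linear":[-60.1,-56.4,9.6],"turn":-19.9},{"claw":8.5,"linear":[-60.1,-56.4,9.6],"turn":-19.9},{"claw":8.5,"linear":[-60.1,-56.4,9.6],"turn":-19.9},{"claw":8.5,"linear":[-60.1,-56.4,9.6],"turn":-19.9},{"claw":8.5,"linear":[-60.1,-56.4,9.6],"turn":-19.9},{"claw":8.5,"linear":[-60.1,-56.4,9.6],"turn":-19.9},{"claw":8.5,"linear":[-60.1,-56.4,9.6],"turn":-19.9},{"claw":8.5,"linear":[-60.1,-56.4,9.6],"turn":-19.9}]' 30
cat >> h.py <<'E'
def worldw(s):
    z=s["z_map"].astype(float);v,u=np.mgrid[:z.shape[0],:z.shape[1]]
    a=(u-s["cx"])/s["fx"];b=(v-s["cy"])/s["fy"];th=np.hypot(a,b);k=np.where(th>1e-9,np.tan(np.minimum(th,1.5))/np.maximum(th,1e-9),1)
    P=np.stack([a*k*z,b*k*z,z],-1)-s["t"]; P=P@s["R"]; P[(z==0)|(th>1.45)]=np.nan; return P
def look(r,name):
    s=r.snapshot("wrist");np.savez(name+".npz",**s)
    cv2.imwrite(f"pics/{name}.png",cv2.cvtColor(cv2.resize(s["image"],(800,600)),cv2.COLOR_RGB2BGR)); return s,worldw(s)
E
python3 - <<'E'
from h import *
from plant import r
s,P=look(r,"w1"); o=r.get_obs(); print(o["clock"],o["joint_positions"].round(2)if hasattr(o["joint_positions"],"round") else o["joint_positions"]); go(o,603,-101,160,90)
print(s["fx"],s["cx"],s["cy"],np.round(s["R"],3),np.round(-s["R"].T@s["t"],1))
d=np.hypot(P[...,0]-603,P[...,1]+101); k=(d<45)&(P[...,2]>20)&(P[...,2]<42); q=P[k]
print(k.sum(),np.percentile(q[:,2],[5,50,95]) if k.any() else "", cv2.minEnclosingCircle(q[:,:2].astype(np.float32)))
E
```

```text
clock: 2.1
ee_pos: [602.2, -98.6, 160.1]
tcp_rot: [0.004, -3.14, 0.001]
wrist_force: [-0.3, -0.2, 0.7]
gripper_width: 84.8
2.15 [-0.04  0.46  0.18  1.8  -0.1   0.89  1.76]
linear [-0.06, -0.26, 0.03] turn 0.2 | jaw heading 90.2 tool z [-0.001 -0.001 -1.   ] dist 3
297.3186396354542 254.69837582331053 198.85833727755983 [[-0.003  1.    -0.001]
 [ 0.964  0.003  0.267]
 [ 0.267  0.    -0.964]] [534.2 -98.7 278.2]
982 [21.59151898 31.51077228 33.0960266 ] ((605.81591796875, -103.5779800415039), 29.260107040405273)
```

View pics/w1.png

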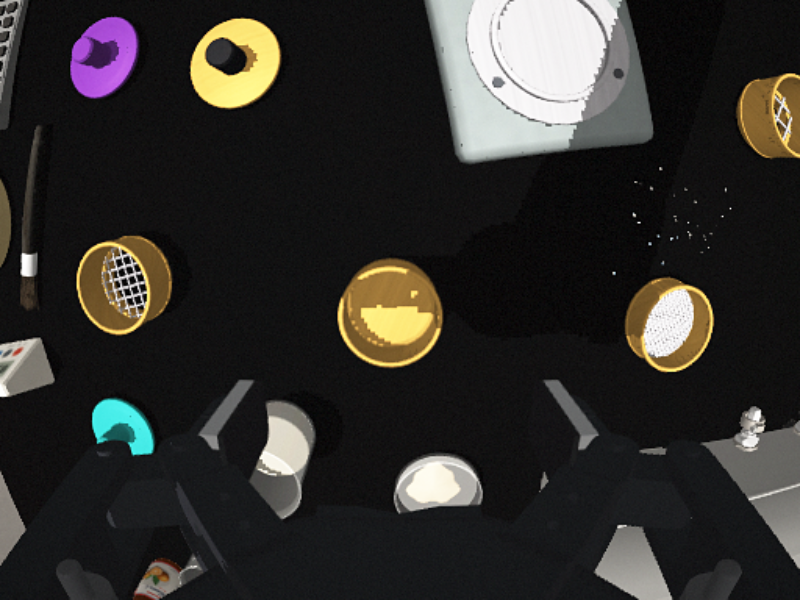

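The wrist view shows the pan at (390,313), closed brass floor. Medium sieve is at (123,285), fine at (670,325), brass lid at (235,62) and the seat ring at (553,45). Pan fit gives r 29.3 at z≈33, as expected. Descending on it.

```bash
python3 -m creep '[{"claw":8.5,"linear":[0.3,-0.45,4],"turn":0.2},{"claw":8.5,"linear":[0.3,-0.45,8],"turn":0.2},{"claw":8.5,"linear":[0.3,-0.45,11],"turn":0.2},{"claw":8.5,"linear":[0.3,-0.45,13],"turn":0.2},{"claw":8.5,"linear":[0.3,-0.45,13],"turn":0.2},{"claw":7,"linear":[0.3,-0.45,13],"turn":0.2},{"claw":6.4,"linear":[0.3,-0.45,13],"turn":0.2},{"claw":5.9,"linear":[0.3,-0.45,13],"turn":0.2},{"claw":5,"linear":[0.3,-0.45,13],"turn":0.2},{"claw":5,"linear":[0.3,-0.45,13],"turn":0.2},{"claw":5,"linear":[0.3,-0.45,13],"turn":0.2},{"claw":5,"linear":[0.3,-0.45,13],"turn":0.2},{"claw":5,"linear":[0.3,-0.45,13],"turn":0.2},{"claw":5,"linear":[0.3,-0.45,13],"turn":0.2}]' 20
python3 - <<'E'
from h import *
from plant import r
o=r.get_obs();print(o["ee_pos"],o["gripper_width"]); go(o,605,-103,30,0)
P=worldw(dict(np.load("w1.npz")))
for n,(x,y),z0,z1,R in [("ring",(450,-13),43.5,50,42),("fine",(611,81),20,42,45),("med",(585,-271),25,50,45),("lid",(452,-196),6,14,45),("coarse",(461,168),32,55,45)]:
    k=(np.hypot(P[...,0]-x,P[...,1]-y)<R)&(P[...,2]>z0)&(P[...,2]<z1); q=P[k]
    print(n,k.sum(),np.percentile(q[:,2],[5,50,95]).round(1),[np.round(a,1) for a in cv2.minEnclosingCircle(q[:,:2].astype(np.float32))],np.round(circ(q[:,:2]),1))
E
```

```text
clock: 3.55
ee_pos: [600.3, -103.0, 32.1]
tcp_rot: [0.0, 3.14, -0.001]
wrist_force: [-1.5, 0.2, 6.9]
gripper_width: 57.4
[ 600.3045402  -102.97498372   32.1018337 ] 57.37490238931372
linear [-0.47, -0.0, 0.21] turn 90.0 | jaw heading 90.0 tool z [ 0.002 -0.    -1.   ] dist 5
ring 709 [43.9 45.2 46.4] [array([451.8, -18. ]), np.float64(34.9)] [452.3 -18.1  32.7]
fine 1013 [20.8 29.  32.8] [array([614. ,  78.7]), np.float64(29.8)] [613.4  78.6  27.6]
med 1162 [25.9 34.7 39.1] [array([ 587.2, -272.9]), np.float64(29.6)] [ 586.8 -272.3   27.6]
lid 2162 [ 8.9 10.4 12. ] [array([ 454.6, -197.6]), np.float64(29.6)] [ 454.6 -197.6   22. ]
coarse 523 [33.  39.9 44.9] [array([463.9, 164.3]), np.float64(29.0)] [463.8 164.5  27.4]
```

```bash
python3 -m creep '[{"claw":7,"linear":[0,0,0],"turn":0},{"claw":8.5,"linear":[0,0,0],"turn":0},{"claw":8.5,"linear":[0,0,0],"turn":0},{"claw":8.5,"linear":[-0.47,0,0],"turn":8},{"claw":8.5,"linear":[-0.47,0,0],"turn":16},{"claw":8.5,"linear":[-0.47,0,0],"turn":24},{"claw":8.5,"linear":[-0.47,0,0],"turn":32},{"claw":8.5,"linear":[-0.47,0,0],"turn":40},{"claw":8.5,"linear":[-0.47,0,0],"turn":48},{"claw":8.5,"linear":[-0.47,0,0],"turn":56},{"claw":8.5,"linear":[-0.47,0,0],"turn":64},{"claw":8.5,"linear":[-0.47,0,0],"turn":72},{"claw":8.5,"linear":[-0.47,0,0],"turn":80},{"claw":8.5,"linear":[-0.47,0,0],"turn":88},{"claw":8.5,"linear":[-0.47,0,0],"turn":90},{"claw":8.5,"linear":[-0.47,0,0],"turn":90},{"claw":8.5,"linear":[-0.47,0,0],"turn":90}]' 20
python3 - <<'E'
from h import *
from plant import r
o=r.get_obs();print(o["ee_pos"],o["gripper_width"],o["joint_positions"][6]); go(o,605.5,-103,32,0)
E
```

```text
clock: 5.25
ee_pos: [605.0, -102.9, 32.0]
tcp_rot: [2.219, 2.223, 0.001]
wrist_force: [0.5, 0.8, -0.4]
gripper_width: 85.1
[ 604.96307236 -102.88973196   32.01843673] 85.07532215045673 0.5846015451862914
linear [-0.01, 0.05, 0.0] turn 0.1 | jaw heading 0.1 tool z [ 0.001 -0.    -1.   ] dist 1
```

```bash
python3 -m creep '[{"claw":7,"linear":[0,0,0],"turn":0},{"claw":6.4,"linear":[0,0,0],"turn":0},{"claw":5.9,"linear":[0,0,0],"turn":0},{"claw":5,"linear":[0,0,0],"turn":0},{"claw":5,"linear":[0,0,0],"turn":0},{"claw":5,"linear":[0,0,0],"turn":0},{"claw":5,"linear":[0,0,0],"turn":0},{"claw":5,"linear":[0,0,-1],"turn":0},{"claw":5,"linear":[0,0,-3],"turn":0},{"claw":5,"linear":[0,0,-6],"turn":0},{"claw":5,"linear":[0,0,-9],"turn":0},{"claw":5,"linear":[0,0,-12],"turn":0},{"claw":5,"linear":[0,0,-12],"turn":0},{"claw":5,"linear":[0,0,-12],"turn":0}]' 30
python3 - <<'E'
from h import *
from plant import r
s,P=look(r,"w2")
o=r.get_obs();print(o["ee_pos"],o["gripper_width"],o["wrist_force"]); go(o,451.8,-17.5,125,0)
k=(np.hypot(P[...,0]-452,P[...,1]+17)<42)&(P[...,2]>43.5)&(P[...,2]<50); q=P[k]
print(k.sum(),[np.round(a,1) for a in cv2.minEnclosingCircle(q[:,:2].astype(np.float32))],np.round(circ(q[:,:2]),1))
E
```

```text
clock: 6.65
ee_pos: [604.6, -102.5, 152.3]
tcp_rot: [2.218, 2.223, 0.002]
wrist_force: [-0.4, 0.4, -1.7]
gripper_width: 57.3
[ 604.00301335 -102.26134236  151.2606292 ] 57.457901983891865 [-0.39716981  0.10085654 -1.47828967]
linear [8.51, -15.2, 2.63] turn 0.1 | jaw heading 0.1 tool z [-0.  0. -1.] dist 176
836 [array([452. , -17.7]), np.float64(35.0)] [452.6 -17.9  32.7]
```

View pics/w2.png

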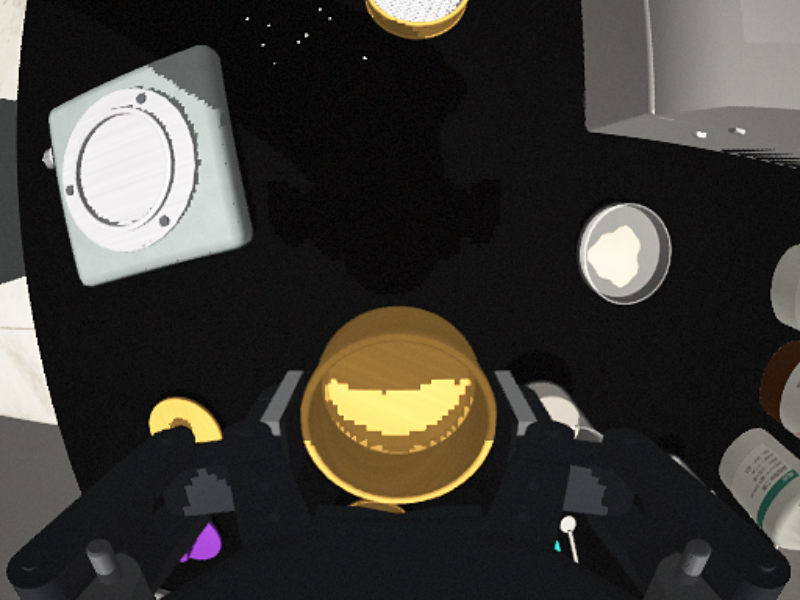

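The pan is held level between the pads at (398,410), and the ring at (125,165) gives the same centre (452.0,-17.7) from a view turned 90°. Carrying it over.

```bash
python3 -m creep '[{"claw":5,"linear":[2,-3.6,0],"turn":0.1},{"claw":5,"linear":[4,-7.2,0],"turn":0.1},{"claw":5,"linear":[6,-10.8,1],"turn":0.1},{"claw":5,"linear":[7.6,-13.6,2],"turn":0.1},{"claw":5,"linear":[8.43,-15.2,3],"turn":0.1},{"claw":5,"linear":[8.43,-15.2,4],"turn":0.1},{"claw":5,"linear":[8.43,-15.2,5],"turn":0.1},{"claw":5,"linear":[8.43,-15.2,5],"turn":0.1},{"claw":5,"linear":[8.43,-15.2,5],"turn":0.1},{"claw":5,"linear":[8.43,-15.2,5],"turn":0.1}]'
python3 - <<'E'
from h import *
from plant import r
s,P=look(r,"w3")
o=r.get_obs();print(o["ee_pos"],o["gripper_width"],o["wrist_force"]); go(o,451.9,-17.9,72,0)
q=P[(np.hypot(P[...,0]-452,P[...,1]+18)<40)&(P[...,2]>80)&(P[...,2]<115)]
print([np.round(a,1) for a in cv2.minEnclosingCircle(q[:,:2].astype(np.float32))],np.percentile(q[:,2],[5,50,95]))
E
```

```text
clock: 7.7
ee_pos: [452.7, -18.9, 101.5]
tcp_rot: [2.222, 2.22, 0.0]
wrist_force: [-1.0, -0.5, -1.1]
gripper_width: 57.4
[452.5742992  -18.81012533 101.54995695] 57.20971937364013 [ 0.45779555  0.39596785 -1.06488335]
linear [0.09, -0.07, 2.95] turn -0.0 | jaw heading -0.0 tool z [ 0.001 -0.    -1.   ] dist 30
[array([452. , -12.4]), np.float64(39.6)] [ 82.21909061  98.08866503 110.63462207]
```

```bash
python3 -m creep '[{"claw":5,"linear":[0.09,-0.07,0],"turn":0},{"claw":5,"linear":[0.09,-0.07,0.8],"turn":0},{"claw":5,"linear":[0.09,-0.07,1.5],"turn":0},{"claw":5,"linear":[0.09,-0.07,2.0],"turn":0},{"claw":5,"linear":[0.09,-0.07,2.3],"turn":0},{"claw":5,"linear":[0.09,-0.07,2.5],"turn":0},{"claw":5,"linear":[0.09,-0.07,2.7],"turn":0},{"claw":5,"linear":[0.09,-0.07,2.8],"turn":0},{"claw":5,"linear":[0.09,-0.07,2.9],"turn":0},{"claw":5,"linear":[0.09,-0.07,2.9],"turn":0},{"claw":5,"linear":[0.09,-0.07,2.9],"turn":0}]'
python3 - <<'E'
from h import *
from plant import r
o=r.get_obs();print(o["ee_pos"],o["gripper_width"],o["wrist_force"],o["wrist_torque"]); go(o,451.9,-17.9,72,0)
E
```

```text
clock: 8.85
ee_pos: [452.0, -17.9, 72.6]
tcp_rot: [2.221, 2.22, 0.001]
wrist_force: [0.2, -0.6, -1.6]
gripper_width: 57.3
[451.97138766 -17.91600554  72.64751825] 57.26141851606779 [ 0.19745572 -0.57242848 -1.61310469] [ 0.08688506  0.01263404 -0.02657774]
linear [0.0, -0.01, 0.06] turn -0.0 | jaw heading -0.0 tool z [ 0.001 -0.    -1.   ] dist 1
```

```bash
python3 -m creep '[{"claw":5,"linear":[0,0,0.05],"turn":0},{"claw":5,"linear":[0,0,0.1],"turn":0},{"claw":5,"linear":[0,0,0.13],"turn":0},{"claw":5,"linear":[0,0,0.13],"turn":0},{"claw":5,"linear":[0,0,0.13],"turn":0}]'
python3 -c "
from plant import r
o=r.get_obs();print(o['wrist_force'],o['ee_pos'])"
```

```text
clock: 9.35
ee_pos: [452.1, -17.9, 72.3]
tcp_rot: [-2.222, -2.221, -0.003]
wrist_force: [-3.7, -0.4, 12.5]
gripper_width: 57.4
[-3.69482596 -0.42139123 12.47857307] [452.06811068 -17.8989753   72.33474156]
```

```bash
python3 -m creep '[{"claw":6,"linear":[0,0,0],"turn":0},{"claw":6.5,"linear":[0,0,0],"turn":0},{"claw":7.5,"linear":[0,0,0],"turn":0},{"claw":8.5,"linear":[0,0,0],"turn":0},{"claw":8.5,"linear":[0,0,0],"turn":0},{"claw":8.5,"linear":[0,0,0],"turn":0},{"claw":8.5,"linear":[0,0,-3],"turn":0},{"claw":8.5,"linear":[0,0,-7],"turn":0},{"claw":8.5,"linear":[0,0,-10],"turn":0},{"claw":8.5,"linear":[0,0,-12],"turn":0},{"claw":8.5,"linear":[0,0,-12],"turn":0},{"claw":8.5,"linear":[0,0,-12],"turn":0}]'
cat >> h.py <<'E'
def ring(P,x,y,z0,z1,R=36):
    q=P[(np.hypot(P[...,0]-x,P[...,1]-y)<R)&(P[...,2]>z0)&(P[...,2]<z1)]
    if len(q)<20: print("few",len(q));return
    c=cv2.minEnclosingCircle(q[:,:2].astype(np.float32)); A=np.c_[q[:,:2]-q[:,:2].mean(0),np.ones(len(q))]
    print("n",len(q),"z",np.percentile(q[:,2],[5,50,95]).round(1),"encl",np.round(c[0],1),round(c[1],1),"fit",np.round(circ(q[:,:2]),1),"tilt deg",np.degrees(np.linalg.lstsq(A,q[:,2],rcond=None)[0][:2]).round(2))
E
python3 - <<'E'
from h import *
from plant import r
s,P=look(r,"w4")
o=r.get_obs();print(o["ee_pos"]); ring(P,452,-18,66,78); ring(P,614,78.7,28,36); go(o,614,78.3,120,0)
E
```

```text
clock: 10.55
ee_pos: [451.8, -17.8, 192.2]
tcp_rot: [-2.221, -2.221, -0.004]
wrist_force: [0.0, -0.1, 0.3]
gripper_width: 84.6
[451.26983332 -17.84678724 191.61348668]
n 843 z [67.4 71.9 73.2] encl [451.5 -17.6] 29.4 fit [451.5 -17.1  27.7] tilt deg [-0.1  1.2]
n 528 z [28.6 31.7 33.2] encl [613.4  79.8] 29.8 fit [613.   79.4  27.7] tilt deg [-0.27 -0.24]
linear [9.61, 16.27, 7.17] turn -0.0 | jaw heading -0.0 tool z [-0.     0.001 -1.   ] dist 202
```

View pics/w4.png

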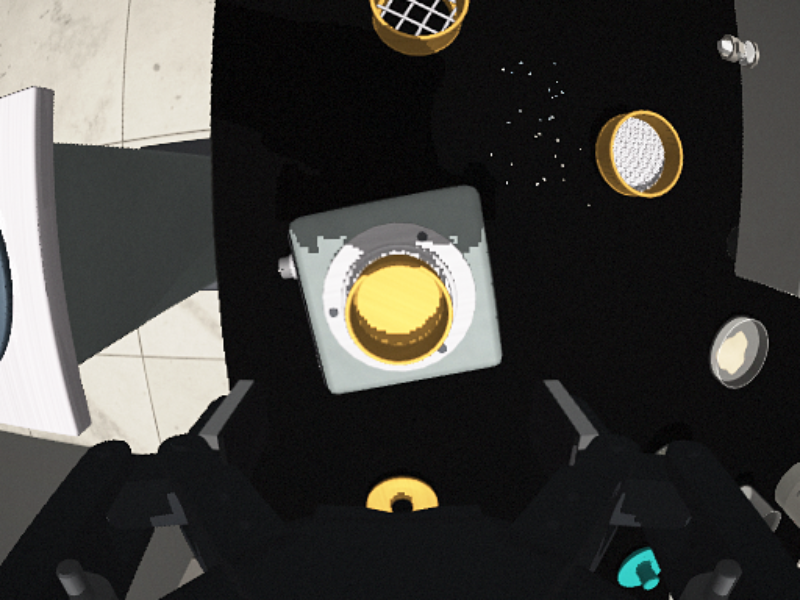

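The pan is home: rim at z≈72, level, centred at (452,-18), pixel (398,305). The fine sieve is at (640,153), position (613.7,79.2), with a bright dense mesh. Next: go there and grip.

```bash
python3 -m creep '[{"claw":8.5,"linear":[2,3.5,1],"turn":0},{"claw":8.5,"linear":[4,7,3],"turn":0},{"claw":8.5,"linear":[6,10.5,5],"turn":0},{"claw":8.5,"linear":[8,14,7],"turn":0},{"claw":8.5,"linear":[9.7,16.2,8.5],"turn":0},{"claw":8.5,"linear":[9.7,16.2,10],"turn":0},{"claw":8.5,"linear":[9.7,16.2,12.5],"turn":0},{"claw":8.5,"linear":[9.7,16.2,14.5],"turn":0},{"claw":8.5,"linear":[9.7,16.2,15.9],"turn":0},{"claw":8.5,"linear":[9.7,16.2,15.9],"turn":0},{"claw":7,"linear":[9.7,16.2,15.9],"turn":0},{"claw":6.4,"linear":[9.7,16.2,15.9],"turn":0},{"claw":5.9,"linear":[9.7,16.2,15.9],"turn":0},{"claw":5,"linear":[9.7,16.2,15.9],"turn":0},{"claw":5,"linear":[9.7,16.2,15.9],"turn":0},{"claw":5,"linear":[9.7,16.2,15.9],"turn":0},{"claw":5,"linear":[9.7,16.2,15.9],"turn":0},{"claw":5,"linear":[9.7,16.2,15.9],"turn":0}]' 20
python3 - <<'E'
from h import *
from plant import r
o=r.get_obs();print(o["ee_pos"],o["gripper_width"],o["wrist_force"],o["joint_positions"][6]); go(o,614,79.2,33,0)
E
```

```text
clock: 12.4
ee_pos: [614.1, 79.3, 34.1]
tcp_rot: [-2.222, -2.221, -0.004]
wrist_force: [-1.0, -0.7, 6.4]
gripper_width: 57.4
[614.14079058  79.33864839  34.08309244] 57.41826540531942 [-1.01355199 -0.71365346  6.39086905] 0.29563634233473823
linear [-0.01, -0.01, 0.11] turn -0.0 | jaw heading -0.0 tool z [ 0.002  0.002 -1.   ] dist 1
```

```bash
python3 -m creep '[{"claw":7,"linear":[0,0,0],"turn":0},{"claw":8.5,"linear":[0,0,0],"turn":0},{"claw":8.5,"linear":[0,0,0],"turn":4},{"claw":8.5,"linear":[0,0,0],"turn":12},{"claw":8.5,"linear":[0,0,0],"turn":20},{"claw":8.5,"linear":[0,0,0],"turn":28},{"claw":8.5,"linear":[0,0,0],"turn":36},{"claw":8.5,"linear":[0,0,0],"turn":44},{"claw":8.5,"linear":[0,0,0],"turn":52},{"claw":8.5,"linear":[0,0,0],"turn":60},{"claw":8.5,"linear":[0,0,0],"turn":68},{"claw":8.5,"linear":[0,0,0],"turn":76},{"claw":8.5,"linear":[0,0,0],"turn":84},{"claw":8.5,"linear":[0,0,0],"turn":90},{"claw":8.5,"linear":[0,0,0],"turn":90},{"claw":8.5,"linear":[0,0,0],"turn":90},{"claw":7,"linear":[0,0,0],"turn":90},{"claw":6.4,"linear":[0,0,0],"turn":90},{"claw":5.9,"linear":[0,0,0],"turn":90},{"claw":5.9,"linear":[0,0,0],"turn":90}]' 20
python3 -m creep '[{"claw":5,"linear":[0,0,0],"turn":0},{"claw":5,"linear":[0,0,0],"turn":0},{"claw":5,"linear":[0,0,0],"turn":0},{"claw":5,"linear":[0,0,0],"turn":0},{"claw":5,"linear":[0,0,-1],"turn":0},{"claw":5,"linear":[0,0,-3],"turn":0},{"claw":5,"linear":[0,0,-6],"turn":0},{"claw":5,"linear":[0,0,-9],"turn":0},{"claw":5,"linear":[0,0,-11],"turn":0},{"claw":5,"linear":[0,0,-11],"turn":0},{"claw":5,"linear":[0,0,-11],"turn":0}]' 30
python3 - <<'E'
from h import *
from plant import r
o=r.get_obs();print(o["ee_pos"],o["gripper_width"],o["wrist_force"],o["joint_positions"][6]); go(o,452,-17.8,140,90)
E
```

```text
clock: 14.4
ee_pos: [614.2, 79.4, 34.2]
tcp_rot: [-3.139, 0.0, -0.003]
wrist_force: [0.5, 0.5, 0.4]
gripper_width: 59.3
clock: 15.5
ee_pos: [613.7, 79.5, 144.1]
tcp_rot: [-3.138, -0.0, -0.003]
wrist_force: [-0.4, 0.2, -0.9]
gripper_width: 57.3
[613.6609318   79.50588882 144.14913458] 57.26200775964025 [-0.43108667  0.15671336 -0.87891085] -1.0830806901944772
linear [-16.17, 9.73, 0.36] turn 0.0 | jaw heading -90.0 tool z [ 0.002  0.003 -1.   ] dist 189
```

```bash
python3 -m creep '[{"claw":5,"linear":[-4,2.4,0],"turn":0},{"claw":5,"linear":[-8,4.8,0],"turn":0},{"claw":5,"linear":[-12,7.2,0],"turn":0},{"claw":5,"linear":[-15,9,0.5],"turn":0},{"claw":5,"linear":[-16.17,9.73,1],"turn":0},{"claw":5,"linear":[-16.17,9.73,2],"turn":0},{"claw":5,"linear":[-16.17,9.73,2],"turn":0},{"claw":5,"linear":[-16.17,9.73,2],"turn":0},{"claw":5,"linear":[-16.17,9.73,2],"turn":0}]'
python3 - <<'E'
from h import *
from plant import r
s,P=look(r,"w5")
o=r.get_obs();print(o["ee_pos"],o["gripper_width"],o["wrist_force"],o["joint_positions"][6]); go(o,452,-17.8,98.2,90)
E
```

```text
clock: 16.4
ee_pos: [453.4, -17.4, 123.5]
tcp_rot: [-3.14, -0.003, -0.004]
wrist_force: [-0.1, -0.8, -0.7]
gripper_width: 57.4
[453.18428361 -17.46313523 123.61792296] 57.66264657920759 [-0.61256261 -0.42377017 -1.20229836] -0.8699285518819718
linear [-0.12, 0.04, 2.54] turn 0.1 | jaw heading -89.9 tool z [ 0.002  0.002 -1.   ] dist 25
```

View pics/w5.png

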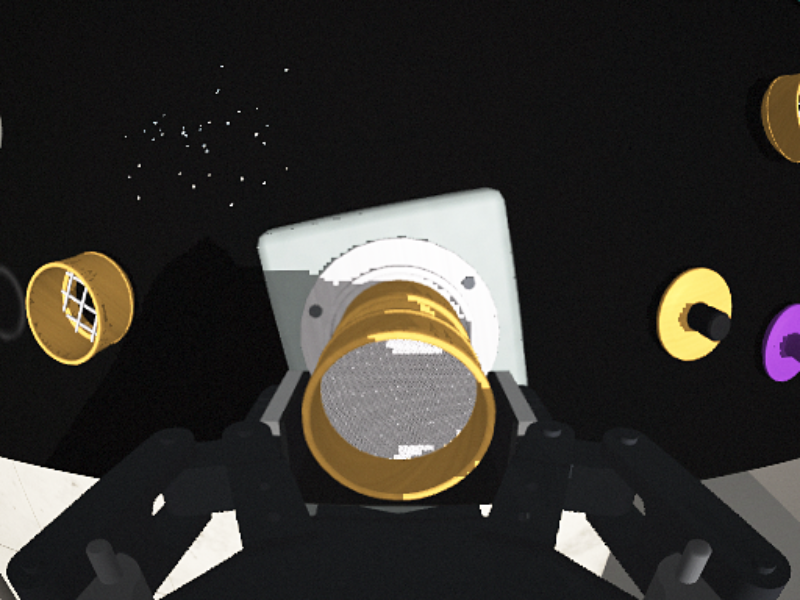

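The fine sieve (grey sheet mesh, pixel (398,415)) hangs level over the pan. Lowering it.

```bash
python3 -m creep '[{"claw":5,"linear":[-0.12,0.04,0],"turn":0.1},{"claw":5,"linear":[-0.12,0.04,0.6],"turn":0.1},{"claw":5,"linear":[-0.12,0.04,1.1],"turn":0.1},{"claw":5,"linear":[-0.12,0.04,1.4],"turn":0.1},{"claw":5,"linear":[-0.12,0.04,1.6],"turn":0.1},{"claw":5,"linear":[-0.12,0.04,1.8],"turn":0.1},{"claw":5,"linear":[-0.12,0.04,1.95],"turn":0.1},{"claw":5,"linear":[-0.12,0.04,2.1],"turn":0.1},{"claw":5,"linear":[-0.12,0.04,2.2],"turn":0.1},{"claw":5,"linear":[-0.12,0.04,2.2],"turn":0.1},{"claw":5,"linear":[-0.12,0.04,2.2],"turn":0.1}]'
python3 - <<'E'
from h import *
from plant import r
o=r.get_obs();print(o["ee_pos"],o["gripper_width"],o["wrist_force"],o["wrist_torque"]); go(o,452,-17.8,98.2,90)
E
```

```text
clock: 17.55
ee_pos: [452.1, -17.8, 101.6]
tcp_rot: [-3.139, 0.0, -0.004]
wrist_force: [-1.2, 0.3, -1.0]
gripper_width: 57.2
[452.06182817 -17.84123025 101.64649709] 57.20989807493045 [-1.16860862  0.29553111 -1.03843688] [-0.02048275  0.00853029  0.04651016]
linear [-0.01, -0.0, 0.34] turn -0.0 | jaw heading -90.0 tool z [ 0.003  0.002 -1.   ] dist 3
```

Spigot in, with no contact force. Now the last 3–4 mm.

```bash
python3 -m creep '[{"claw":5,"linear":[0,0,0.12],"turn":0},{"claw":5,"linear":[0,0,0.22],"turn":0},{"claw":5,"linear":[0,0,0.3],"turn":0},{"claw":5,"linear":[0,0,0.36],"turn":0},{"claw":5,"linear":[0,0,0.4],"turn":0},{"claw":5,"linear":[0,0,0.4],"turn":0},{"claw":5,"linear":[0,0,0.4],"turn":0}]'
```

```text
clock: 18.25
ee_pos: [452.1, -17.8, 98.4]
tcp_rot: [-3.138, 0.0, -0.004]
wrist_force: [-3.0, 1.0, 11.3]
gripper_width: 57.3
```

```bash
python3 -m creep '[{"claw":6,"linear":[0,0,0],"turn":0},{"claw":6.5,"linear":[0,0,0],"turn":0},{"claw":7.5,"linear":[0,0,0],"turn":0},{"claw":8.5,"linear":[0,0,0],"turn":0},{"claw":8.5,"linear":[0,0,0],"turn":0},{"claw":8.5,"linear":[0,0,0],"turn":0},{"claw":8.5,"linear":[0,0,-3],"turn":0},{"claw":8.5,"linear":[0,0,-7],"turn":0},{"claw":8.5,"linear":[0,0,-10],"turn":0},{"claw":8.5,"linear":[0,0,-12],"turn":0},{"claw":8.5,"linear":[0,0,-12],"turn":0},{"claw":8.5,"linear":[0,0,-12],"turn":0}]'
python3 - <<'E'
from h import *
from plant import r
s,P=look(r,"w6")
o=r.get_obs();print(o["ee_pos"]); ring(P,452,-18,92,102); go(o,587,-272.5,36,90)
E
```

```text
clock: 19.45
ee_pos: [451.6, -17.9, 218.2]
tcp_rot: [-3.136, -0.001, -0.004]
wrist_force: [0.1, 0.3, -0.4]
gripper_width: 85.3
[451.19893069 -17.99723054 217.68365364]
n 743 z [93.2 96.  97.3] encl [452.  -17.5] 29.4 fit [452.4 -17.7  27.7] tilt deg [ 0.63 -0.01]
linear [13.56, 25.53, 18.08] turn 0.0 | jaw heading -90.0 tool z [ 0.001  0.004 -1.   ] dist 341
```

Fine sieve home: rim at 96, centre (452,-17.5). Next, the medium one.

```bash
python3 -m creep '[{"claw":8.5,"linear":[2,3.8,0],"turn":0},{"claw":8.5,"linear":[4,7.6,1],"turn":0},{"claw":8.5,"linear":[6,11.4,3],"turn":0},{"claw":8.5,"linear":[8,15.2,5],"turn":0},{"claw":8.5,"linear":[10,19,7],"turn":0},{"claw":8.5,"linear":[12,22.8,8.5],"turn":0},{"claw":8.5,"linear":[13.55,25.5,10],"turn":0},{"claw":8.5,"linear":[13.55,25.5,11],"turn":0},{"claw":8.5,"linear":[13.55,25.5,13],"turn":0},{"claw":8.5,"linear":[13.55,25.5,15.5],"turn":0},{"claw":8.5,"linear":[13.55,25.5,17.5],"turn":0},{"claw":8.5,"linear":[13.55,25.5,18.1],"turn":0},{"claw":8.5,"linear":[13.55,25.5,18.1],"turn":0},{"claw":7,"linear":[13.55,25.5,18.1],"turn":0},{"claw":6.4,"linear":[13.55,25.5,18.1],"turn":0},{"claw":5.9,"linear":[13.55,25.5,18.1],"turn":0},{"claw":5,"linear":[13.55,25.5,18.1],"turn":0},{"claw":5,"linear":[13.55,25.5,18.1],"turn":0},{"claw":5,"linear":[13.55,25.5,18.1],"turn":0},{"claw":5,"linear":[13.55,25.5,18.1],"turn":0}]' 20
python3 - <<'E'
from h import *
from plant import r
o=r.get_obs();print(o["ee_pos"],o["gripper_width"],o["wrist_force"],o["joint_positions"][6]); go(o,587,-272.5,36,0)
E
```

```text
clock: 21.5
ee_pos: [587.5, -272.9, 37.2]
tcp_rot: [-3.138, -0.0, -0.005]
wrist_force: [-0.1, 0.2, 6.1]
gripper_width: 58.1
[ 587.49137552 -272.86571526   37.17465332] 58.084900150024694 [-0.09089514  0.15460309  6.07086589] -0.5600691985042892
linear [-0.05, -0.04, 0.12] turn -90.0 | jaw heading -90.0 tool z [ 0.003  0.003 -1.   ] dist 1
```

```bash
python3 -m creep '[{"claw":5,"linear":[0,0,0],"turn":0},{"claw":7,"linear":[0,0,0],"turn":0},{"claw":8.5,"linear":[0,0,0],"turn":0},{"claw":8.5,"linear":[0,0,0],"turn":-4},{"claw":8.5,"linear":[0,0,0],"turn":-12},{"claw":8.5,"linear":[0,0,0],"turn":-20},{"claw":8.5,"linear":[0,0,0],"turn":-28},{"claw":8.5,"linear":[0,0,0],"turn":-36},{"claw":8.5,"linear":[0,0,0],"turn":-44},{"claw":8.5,"linear":[0,0,0],"turn":-52},{"claw":8.5,"linear":[0,0,0],"turn":-60},{"claw":8.5,"linear":[0,0,0],"turn":-68},{"claw":8.5,"linear":[0,0,0],"turn":-76},{"claw":8.5,"linear":[0,0,0],"turn":-84},{"claw":8.5,"linear":[0,0,0],"turn":-90},{"claw":8.5,"linear":[0,0,0],"turn":-90},{"claw":8.5,"linear":[0,0,0],"turn":-90},{"claw":7,"linear":[0,0,0],"turn":-90},{"claw":6.4,"linear":[0,0,0],"turn":-90},{"claw":5.9,"linear":[0,0,0],"turn":-90}]' 20
python3 -m creep '[{"claw":5,"linear":[0,0,0],"turn":0},{"claw":5,"linear":[0,0,0],"turn":0},{"claw":5,"linear":[0,0,0],"turn":0},{"claw":5,"linear":[0,0,0],"turn":0},{"claw":5,"linear":[0,0,0],"turn":0},{"claw":5,"linear":[0,0,-1],"turn":0},{"claw":5,"linear":[0,0,-3],"turn":0},{"claw":5,"linear":[0,0,-6],"turn":0},{"claw":5,"linear":[0,0,-9],"turn":0},{"claw":5,"linear":[0,0,-12],"turn":0},{"claw":5,"linear":[0,0,-14],"turn":0},{"claw":5,"linear":[0,0,-14],"turn":0},{"claw":5,"linear":[0,0,-14],"turn":0}]' 30
python3 - <<'E'
from h import *
from plant import r
o=r.get_obs();print(o["ee_pos"],o["gripper_width"],o["wrist_force"],o["joint_positions"][6]); go(o,452,-17.8,148,0)
E
```

```text
clock: 23.5
ee_pos: [587.6, -272.7, 37.1]
tcp_rot: [-2.222, -2.221, -0.007]
wrist_force: [0.4, -0.7, -0.0]
gripper_width: 58.9
clock: 24.8
ee_pos: [586.8, -272.8, 176.5]
tcp_rot: [-2.221, -2.221, -0.007]
wrist_force: [-0.7, 0.6, -2.5]
gripper_width: 57.7
[ 586.82347198 -272.76329041  176.50964772] 57.672149061272094 [-0.66379592  0.63756703 -2.51305581] 0.6261033626815291
linear [25.48, -13.49, 2.91] turn -0.0 | jaw heading -0.0 tool z [ 0.002  0.004 -1.   ] dist 290
```

```bash
python3 -m creep '[{"claw":5,"linear":[4,-2.1,0],"turn":0},{"claw":5,"linear":[8,-4.2,0],"turn":0},{"claw":5,"linear":[12,-6.4,0],"turn":0},{"claw":5,"linear":[16,-8.5,0],"turn":0},{"claw":5,"linear":[20,-10.6,0],"turn":0},{"claw":5,"linear":[23.5,-12.4,0.5],"turn":0},{"claw":5,"linear":[25.48,-13.49,1],"turn":0},{"claw":5,"linear":[25.48,-13.49,2],"turn":0},{"claw":5,"linear":[25.48,-13.49,2.8],"turn":0},{"claw":5,"linear":[25.48,-13.49,2.8],"turn":0},{"claw":5,"linear":[25.48,-13.49,2.8],"turn":0},{"claw":5,"linear":[25.48,-13.49,2.8],"turn":0}]'
python3 - <<'E'
from h import *
from plant import r
s,P=look(r,"w7")
o=r.get_obs();print(o["ee_pos"],o["gripper_width"],o["wrist_force"]); go(o,452,-17.8,125.1,0)
E
```

```text
clock: 26.0
ee_pos: [452.5, -18.8, 149.2]
tcp_rot: [-2.223, -2.219, -0.007]
wrist_force: [0.4, 0.3, -1.8]
gripper_width: 57.6
[452.48705806 -18.6158163  149.26691106] 58.23121742228016 [ 0.19876644  0.26483853 -1.91320454]
linear [0.07, -0.06, 2.42] turn -0.1 | jaw heading -0.1 tool z [ 0.003  0.003 -1.   ] dist 24
```

View pics/w7.png

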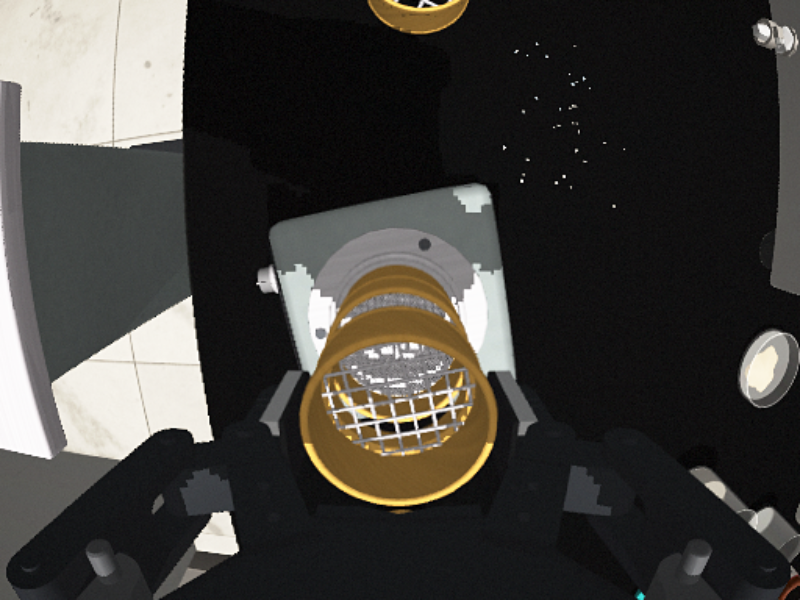

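The medium sieve (open mesh, pixel (398,425)) is over the fine one, which sits in the pan. Lowering.

```bash
python3 -m creep '[{"claw":5,"linear":[0.07,-0.06,0],"turn":0},{"claw":5,"linear":[0.07,-0.06,0.6],"turn":0},{"claw":5,"linear":[0.07,-0.06,1.1],"turn":0},{"claw":5,"linear":[0.07,-0.06,1.4],"turn":0},{"claw":5,"linear":[0.07,-0.06,1.6],"turn":0},{"claw":5,"linear":[0.07,-0.06,1.8],"turn":0},{"claw":5,"linear":[0.07,-0.06,1.95],"turn":0},{"claw":5,"linear":[0.07,-0.06,2.1],"turn":0},{"claw":5,"linear":[0.07,-0.06,2.1],"turn":0},{"claw":5,"linear":[0.07,-0.06,2.1],"turn":0}]'
python3 - <<'E'
from h import *
from plant import r
o=r.get_obs();print(o["ee_pos"],o["gripper_width"],o["wrist_force"],o["wrist_torque"]); go(o,452,-17.8,125.1,0)
E
```

```text
clock: 27.05
ee_pos: [452.0, -17.8, 128.3]
tcp_rot: [-2.223, -2.219, -0.007]
wrist_force: [0.0, 0.7, -1.1]
gripper_width: 57.9
[452.02341658 -17.8385832  128.33632078] 57.87815487425304 [ 7.56707891e-04  6.69025399e-01 -1.11694871e+00] [-0.00732611  0.01178745  0.05116342]
linear [0.0, -0.0, 0.32] turn -0.1 | jaw heading -0.1 tool z [ 0.003  0.003 -1.   ] dist 3
```

```bash
python3 -m creep '[{"claw":5,"linear":[0,0,0.12],"turn":0},{"claw":5,"linear":[0,0,0.22],"turn":0},{"claw":5,"linear":[0,0,0.3],"turn":0},{"claw":5,"linear":[0,0,0.35],"turn":0},{"claw":5,"linear":[0,0,0.38],"turn":0},{"claw":5,"linear":[0,0,0.38],"turn":0},{"claw":5,"linear":[0,0,0.38],"turn":0}]'
```

```text
clock: 27.75
ee_pos: [452.1, -17.8, 125.3]
tcp_rot: [-2.223, -2.219, -0.008]
wrist_force: [-2.1, 0.2, 9.3]
gripper_width: 57.7
```

```bash
python3 -m creep '[{"claw":6,"linear":[0,0,0],"turn":0},{"claw":6.5,"linear":[0,0,0],"turn":0},{"claw":7.5,"linear":[0,0,0],"turn":0},{"claw":8.5,"linear":[0,0,0],"turn":0},{"claw":8.5,"linear":[0,0,0],"turn":0},{"claw":8.5,"linear":[0,0,0],"turn":0},{"claw":8.5,"linear":[0,0,-3],"turn":0},{"claw":8.5,"linear":[0,0,-7],"turn":0},{"claw":8.5,"linear":[0,0,-10],"turn":0},{"claw":8.5,"linear":[0,0,-12],"turn":0},{"claw":8.5,"linear":[0,0,-12],"turn":0},{"claw":8.5,"linear":[0,0,-12],"turn":0}]'
python3 - <<'E'
from h import *
from plant import r
s,P=look(r,"w8")
o=r.get_obs();print(o["ee_pos"],o["joint_positions"][6]); ring(P,452,-18,121,131); ring(P,463,166,40,48);go(o,463,166,40,0)
E
```

```text
clock: 28.95
ee_pos: [451.5, -18.2, 245.1]
tcp_rot: [-2.222, -2.219, -0.008]
wrist_force: [0.2, 0.7, -0.9]
gripper_width: 84.9
[451.0378041  -18.27460694 244.47225998] 0.026781411218262406
n 824 z [122.3 126.  127.2] encl [451.5 -17.4] 29.3 fit [451.5 -16.9  27.7] tilt deg [-0.06  0.79]
n 323 z [40.8 43.9 45.3] encl [463.5 165.6] 29.4 fit [463.5 165.2  27.6] tilt deg [ 0.09 -0.53]
linear [18.35, 1.14, 20.52] turn -0.1 | jaw heading -0.1 tool z [ 0.001  0.004 -1.   ] dist 276
```

Medium home: rim at 126, centred. Next, the coarse sieve at (463.5,165.5).

```bash
python3 -m creep '[{"claw":8.5,"linear":[4,0.3,0],"turn":0},{"claw":8.5,"linear":[8,0.6,1],"turn":0},{"claw":8.5,"linear":[12,0.9,3],"turn":0},{"claw":8.5,"linear":[16,1.1,6],"turn":0},{"claw":8.5,"linear":[18.3,1.2,9],"turn":0},{"claw":8.5,"linear":[18.3,1.2,12],"turn":0},{"claw":8.5,"linear":[18.3,1.2,15],"turn":0},{"claw":8.5,"linear":[18.3,1.2,18],"turn":0},{"claw":8.5,"linear":[18.3,1.2,20],"turn":0},{"claw":8.5,"linear":[18.3,1.2,20.5],"turn":0},{"claw":8.5,"linear":[18.3,1.2,20.5],"turn":0},{"claw":7,"linear":[18.3,1.2,20.5],"turn":0},{"claw":6.4,"linear":[18.3,1.2,20.5],"turn":0},{"claw":5.9,"linear":[18.3,1.2,20.5],"turn":0},{"claw":5,"linear":[18.3,1.2,20.5],"turn":0},{"claw":5,"linear":[18.3,1.2,20.5],"turn":0},{"claw":5,"linear":[18.3,1.2,20.5],"turn":0},{"claw":5,"linear":[18.3,1.2,20.5],"turn":0},{"claw":5,"linear":[18.3,1.2,20.5],"turn":0}]' 20
python3 - <<'E'
from h import *
from plant import r
o=r.get_obs();print(o["ee_pos"],o["gripper_width"],o["wrist_force"],o["joint_positions"][6]); go(o,463.5,165.5,40,90)
E
```

```text
clock: 30.9
ee_pos: [464.1, 165.8, 41.3]
tcp_rot: [-2.222, -2.218, -0.009]
wrist_force: [-1.4, -1.2, 5.5]
gripper_width: 57.8
[464.11944523 165.81792748  41.33455665] 57.818037037136676 [-1.37085055 -1.17244505  5.52454715] -0.17458311153569658
linear [-0.03, -0.06, 0.13] turn 89.9 | jaw heading -0.1 tool z [ 0.003  0.005 -1.   ] dist 2
```

```bash
python3 -m creep '[{"claw":5,"linear":[0,0,0],"turn":0},{"claw":7,"linear":[0,0,0],"turn":0},{"claw":8.5,"linear":[0,0,0],"turn":0},{"claw":8.5,"linear":[0,0,0],"turn":-4},{"claw":8.5,"linear":[0,0,0],"turn":-12},{"claw":8.5,"linear":[0,0,0],"turn":-20},{"claw":8.5,"linear":[0,0,0],"turn":-28},{"claw":8.5,"linear":[0,0,0],"turn":-36},{"claw":8.5,"linear":[0,0,0],"turn":-44},{"claw":8.5,"linear":[0,0,0],"turn":-52},{"claw":8.5,"linear":[0,0,0],"turn":-60},{"claw":8.5,"linear":[0,0,0],"turn":-68},{"claw":8.5,"linear":[0,0,0],"turn":-76},{"claw":8.5,"linear":[0,0,0],"turn":-84},{"claw":8.5,"linear":[0,0,0],"turn":-90},{"claw":8.5,"linear":[0,0,0],"turn":-90},{"claw":8.5,"linear":[0,0,0],"turn":-90},{"claw":7,"linear":[0,0,0],"turn":-90},{"claw":6.4,"linear":[0,0,0],"turn":-90},{"claw":5.9,"linear":[0,0,0],"turn":-90}]' 20
python3 -m creep '[{"claw":5,"linear":[0,0,0],"turn":0},{"claw":5,"linear":[0,0,0],"turn":0},{"claw":5,"linear":[0,0,0],"turn":0},{"claw":5,"linear":[0,0,0],"turn":0},{"claw":5,"linear":[0,0,0],"turn":0},{"claw":5,"linear":[0,0,-1],"turn":0},{"claw":5,"linear":[0,0,-4],"turn":0},{"claw":5,"linear":[0,0,-8],"turn":0},{"claw":5,"linear":[0,0,-12],"turn":0},{"claw":5,"linear":[0,0,-15],"turn":0},{"claw":5,"linear":[0,0,-16.5],"turn":0},{"claw":5,"linear":[0,0,-16.5],"turn":0},{"claw":5,"linear":[0,0,-16.5],"turn":0}]' 30
python3 - <<'E'
from h import *
from plant import r
o=r.get_obs();print(o["ee_pos"],o["gripper_width"],o["wrist_force"],o["joint_positions"][6]); go(o,452,-17.8,182,90)
E
```

```text
clock: 32.9
ee_pos: [464.1, 166.0, 41.4]
tcp_rot: [0.003, 3.139, 0.008]
wrist_force: [-0.7, 0.8, -0.0]
gripper_width: 59.0
clock: 34.2
ee_pos: [463.1, 164.9, 205.9]
tcp_rot: [0.003, 3.139, 0.008]
wrist_force: [-0.8, -1.0, -1.9]
gripper_width: 57.5
[463.11112044 164.87765382 205.93107598] 57.466277944501286 [-0.82583223 -0.9863729  -1.86648948] 1.0856003472747167
linear [1.08, -18.28, 2.3] turn -0.1 | jaw heading 89.9 tool z [ 0.002  0.005 -1.   ] dist 185
```

```bash
python3 -m creep '[{"claw":5,"linear":[0.2,-4,0],"turn":0},{"claw":5,"linear":[0.5,-8,0],"turn":0},{"claw":5,"linear":[0.7,-12,0],"turn":0},{"claw":5,"linear":[0.9,-16,0],"turn":0},{"claw":5,"linear":[1.08,-18.28,0.5],"turn":0},{"claw":5,"linear":[1.08,-18.28,1.5],"turn":0},{"claw":5,"linear":[1.08,-18.28,2.2],"turn":0},{"claw":5,"linear":[1.08,-18.28,2.2],"turn":0},{"claw":5,"linear":[1.08,-18.28,2.2],"turn":0},{"claw":5,"linear":[1.08,-18.28,2.2],"turn":0}]'
python3 - <<'E'
from h import *
from plant import r
s,P=look(r,"w9")
o=r.get_obs();print(o["ee_pos"],o["gripper_width"],o["wrist_force"]); go(o,452,-17.8,159.4,90)
E
```

```text
clock: 35.2
ee_pos: [452.2, -16.8, 183.1]
tcp_rot: [0.0, 3.139, 0.008]
wrist_force: [0.0, -0.1, -1.9]
gripper_width: 58.0
[452.27285945 -16.96561235 183.2427449 ] 57.29317668535128 [-0.64940289  0.19013975 -1.94000571]
linear [0.03, -0.1, 2.38] turn -0.0 | jaw heading 90.0 tool z [ 0.003  0.005 -1.   ] dist 24
```

View pics/w9.png

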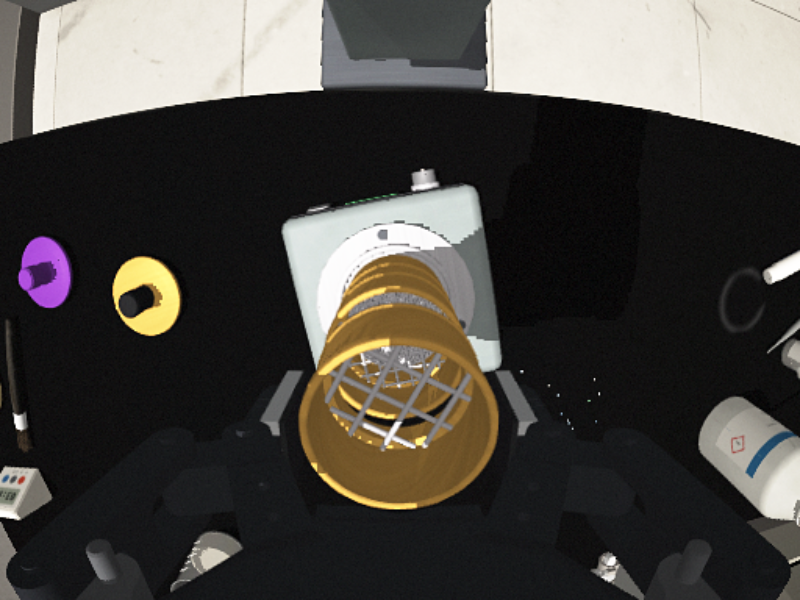

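The coarse sieve (largest mesh, pixel (398,425)) is aligned over the stack. The brass lid is at (146,298). Lowering.

```bash
python3 -m creep '[{"claw":5,"linear":[0.03,-0.09,0],"turn":0},{"claw":5,"linear":[0.03,-0.09,0.6],"turn":0},{"claw":5,"linear":[0.03,-0.09,1.1],"turn":0},{"claw":5,"linear":[0.03,-0.09,1.4],"turn":0},{"claw":5,"linear":[0.03,-0.09,1.6],"turn":0},{"claw":5,"linear":[0.03,-0.09,1.8],"turn":0},{"claw":5,"linear":[0.03,-0.09,1.95],"turn":0},{"claw":5,"linear":[0.03,-0.09,2.05],"turn":0},{"claw":5,"linear":[0.03,-0.09,2.05],"turn":0},{"claw":5,"linear":[0.03,-0.09,2.05],"turn":0}]'
python3 - <<'E'
from h import *
from plant import r
o=r.get_obs();print(o["ee_pos"],o["gripper_width"],o["wrist_force"],o["wrist_torque"]); go(o,452,-17.8,159.4,90)
E
```

```text
clock: 36.25
ee_pos: [452.1, -17.7, 162.8]
tcp_rot: [0.001, 3.139, 0.008]
wrist_force: [0.4, 0.0, -1.1]
gripper_width: 57.5
[452.10341424 -17.73362379 162.79852221] 57.50036891863776 [ 4.14636705e-01  4.60945382e-05 -1.05298611e+00] [0.01343499 0.01766082 0.00675017]
linear [0.01, -0.01, 0.34] turn -0.0 | jaw heading 90.0 tool z [ 0.003  0.005 -1.   ] dist 3
```

```bash
python3 -m creep '[{"claw":5,"linear":[0,0,0.12],"turn":0},{"claw":5,"linear":[0,0,0.22],"turn":0},{"claw":5,"linear":[0,0,0.3],"turn":0},{"claw":5,"linear":[0,0,0.36],"turn":0},{"claw":5,"linear":[0,0,0.4],"turn":0},{"claw":5,"linear":[0,0,0.4],"turn":0},{"claw":5,"linear":[0,0,0.4],"turn":0}]'
```

```text
clock: 36.95
ee_pos: [452.4, -17.7, 159.6]
tcp_rot: [0.001, 3.138, 0.008]
wrist_force: [-3.3, -0.4, 5.5]
gripper_width: 57.3
```

```bash
python3 -m creep '[{"claw":6,"linear":[0,0,0],"turn":0},{"claw":6.5,"linear":[0,0,0],"turn":0},{"claw":7.5,"linear":[0,0,0],"turn":0},{"claw":8.5,"linear":[0,0,0],"turn":0},{"claw":8.5,"linear":[0,0,0],"turn":0},{"claw":8.5,"linear":[0,0,0],"turn":0},{"claw":8.5,"linear":[0,0,-3],"turn":0},{"claw":8.5,"linear":[0,0,-7],"turn":0},{"claw":8.5,"linear":[0,0,-10],"turn":0},{"claw":8.5,"linear":[0,0,-12],"turn":0},{"claw":8.5,"linear":[0,0,-12],"turn":0},{"claw":8.5,"linear":[0,0,-12],"turn":0}]'
python3 - <<'E'
from h import *
from plant import r
s,P=look(r,"w10")
o=r.get_obs();print(o["ee_pos"],o["joint_positions"][6]); ring(P,452,-18,156,167); ring(P,454,-196.5,6,14);ring(P,454,-196.5,30,40,20);go(o,454,-196.5,90,90)
E
```

```text
clock: 38.15
ee_pos: [451.7, -18.4, 279.4]
tcp_rot: [0.001, 3.138, 0.008]
wrist_force: [-0.6, 0.3, 0.2]
gripper_width: 85.0
[451.30665236 -18.36652884 278.71684657] 1.5142970416138022
n 866 z [157.4 161.9 163.1] encl [451.9 -17.8] 29.3 fit [451.5 -17.8  27.6] tilt deg [-1.13 -0.04]
n 990 z [ 8.8 10.5 12.1] encl [ 454.7 -197.4] 29.7 fit [ 454.8 -197.3   22. ] tilt deg [-0.15 -0.09]
n 135 z [31.3 34.2 35.6] encl [ 454.3 -197. ] 9.6 fit [ 454.5 -196.8    6.6] tilt deg [ 1.93 -3.08]
linear [-0.25, -17.91, 18.78] turn -0.0 | jaw heading 90.0 tool z [ 0.002  0.005 -1.   ] dist 260
```

Coarse home: rim at 162, centred. Now the brass lid at (454.6,-197.2), with a pre-narrowed gripper.

```bash
python3 -m creep '[{"claw":6,"linear":[0,-4,0],"turn":0},{"claw":5,"linear":[-0.1,-8,1],"turn":0},{"claw":5,"linear":[-0.2,-12,4],"turn":0},{"claw":5,"linear":[-0.3,-16,8],"turn":0},{"claw":5,"linear":[-0.3,-18,12],"turn":0},{"claw":5,"linear":[-0.3,-18,16],"turn":0},{"claw":5,"linear":[-0.3,-18,19],"turn":0},{"claw":5,"linear":[-0.3,-18,21],"turn":0},{"claw":5,"linear":[-0.3,-18,23],"turn":0},{"claw":5,"linear":[-0.3,-18,24],"turn":0},{"claw":5,"linear":[-0.3,-18,24],"turn":0},{"claw":3,"linear":[-0.3,-18,24],"turn":0},{"claw":2.2,"linear":[-0.3,-18,24],"turn":0},{"claw":1.9,"linear":[-0.3,-18,24],"turn":0},{"claw":1.9,"linear":[-0.3,-18,24],"turn":0},{"claw":1,"linear":[-0.3,-18,24],"turn":0},{"claw":1,"linear":[-0.3,-18,24],"turn":0},{"claw":1,"linear":[-0.3,-18,24],"turn":0},{"claw":1,"linear":[-0.3,-18,24],"turn":0},{"claw":1,"linear":[-0.3,-18,24],"turn":0}]' 20
python3 - <<'E'
from h import *
from plant import r
o=r.get_obs();print(o["ee_pos"],o["gripper_width"],o["wrist_force"],o["joint_positions"][6]); go(o,454.6,-197.2,39,0)
E
```

```text
clock: 40.2
ee_pos: [455.0, -197.3, 38.6]
tcp_rot: [0.001, 3.139, 0.007]
wrist_force: [-1.1, 0.5, 6.8]
gripper_width: 17.0
[ 455.01340387 -197.30670631   38.55008319] 17.046290256986847 [-1.05079368  0.4956871   6.75311539] 1.9479795943923155
linear [0.04, 0.01, -0.05] turn 90.0 | jaw heading 90.0 tool z [ 0.003  0.005 -1.   ] dist 1
```

```bash
python3 -m creep '[{"claw":3,"linear":[0,0,0],"turn":0},{"claw":4,"linear":[0,0,0],"turn":0},{"claw":4,"linear":[0,0,0],"turn":4},{"claw":4,"linear":[0,0,0],"turn":12},{"claw":4,"linear":[0,0,0],"turn":20},{"claw":4,"linear":[0,0,0],"turn":28},{"claw":4,"linear":[0,0,0],"turn":36},{"claw":4,"linear":[0,0,0],"turn":44},{"claw":4,"linear":[0,0,0],"turn":52},{"claw":4,"linear":[0,0,0],"turn":60},{"claw":4,"linear":[0,0,0],"turn":68},{"claw":4,"linear":[0,0,0],"turn":76},{"claw":4,"linear":[0,0,0],"turn":84},{"claw":4,"linear":[0,0,0],"turn":90},{"claw":4,"linear":[0,0,0],"turn":90},{"claw":4,"linear":[0,0,0],"turn":90},{"claw":3,"linear":[0,0,0],"turn":90},{"claw":2.2,"linear":[0,0,0],"turn":90},{"claw":1.9,"linear":[0,0,0],"turn":90},{"claw":1.9,"linear":[0,0,0],"turn":90}]' 20
python3 -m creep '[{"claw":1,"linear":[0,0,0],"turn":0},{"claw":1,"linear":[0,0,0],"turn":0},{"claw":1,"linear":[0,0,0],"turn":0},{"claw":1,"linear":[0,0,0],"turn":0},{"claw":1,"linear":[0,0,0],"turn":0},{"claw":1,"linear":[0,0,-1],"turn":0},{"claw":1,"linear":[0,0,-4],"turn":0},{"claw":1,"linear":[0,0,-8],"turn":0},{"claw":1,"linear":[0,0,-12],"turn":0},{"claw":1,"linear":[0,0,-16],"turn":0},{"claw":1,"linear":[0,0,-19],"turn":0},{"claw":1,"linear":[0,0,-20.5],"turn":0},{"claw":1,"linear":[0,0,-20.5],"turn":0},{"claw":1,"linear":[0,0,-20.5],"turn":0}]' 30
python3 - <<'E'
from h import *
from plant import r
o=r.get_obs();print(o["ee_pos"],o["gripper_width"],o["wrist_force"],o["joint_positions"][6]); go(o,452,-17.8,215,0)
E
```

```text
clock: 42.2
ee_pos: [455.0, -197.4, 38.6]
tcp_rot: [-2.221, -2.22, -0.009]
wrist_force: [-0.5, 0.2, 0.4]
gripper_width: 18.7
clock: 43.6
ee_pos: [453.9, -198.1, 243.2]
tcp_rot: [-2.221, -2.22, -0.009]
wrist_force: [-0.3, -0.5, -1.3]
gripper_width: 16.6
[ 453.88585747 -198.07751402  243.22609389] 16.62792870253309 [-0.30762855 -0.5458954  -1.32018322] 0.5120223055255143
linear [18.01, -0.2, 2.92] turn -0.0 | jaw heading -0.0 tool z [ 0.002  0.005 -1.   ] dist 182
```

```bash
python3 -m creep '[{"claw":1,"linear":[4,0,0],"turn":0},{"claw":1,"linear":[8,-0.1,0],"turn":0},{"claw":1,"linear":[12,-0.1,0],"turn":0},{"claw":1,"linear":[16,-0.2,0],"turn":0},{"claw":1,"linear":[18.01,-0.2,0.5],"turn":0},{"claw":1,"linear":[18.01,-0.2,1.5],"turn":0},{"claw":1,"linear":[18.01,-0.2,2.7],"turn":0},{"claw":1,"linear":[18.01,-0.2,2.7],"turn":0},{"claw":1,"linear":[18.01,-0.2,2.7],"turn":0},{"claw":1,"linear":[18.01,-0.2,2.7],"turn":0}]'
python3 - <<'E'
from h import *
from plant import r
s,P=look(r,"w11")
o=r.get_obs();print(o["ee_pos"],o["gripper_width"],o["wrist_force"]); go(o,452,-17.8,194.6,0)
E
```

```text
clock: 44.6
ee_pos: [452.2, -18.9, 217.2]
tcp_rot: [-2.223, -2.217, -0.008]
wrist_force: [-0.2, -0.3, -0.8]
gripper_width: 16.8
[452.26723015 -18.66587332 217.4064209 ] 16.40770826210785 [-0.51249431  0.17021149 -0.83938344]
linear [0.07, -0.03, 2.28] turn -0.1 | jaw heading -0.1 tool z [ 0.003  0.005 -1.   ] dist 23
```

View pics/w11.png

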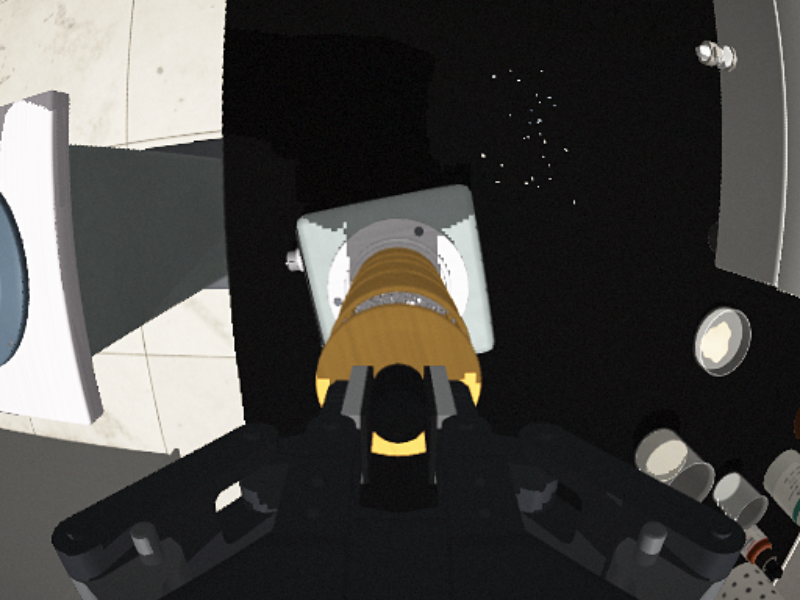

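The lid is held by its knob (398,400), level and above the stack. Lowering.

```bash
python3 -m creep '[{"claw":1,"linear":[0.08,-0.03,0],"turn":0},{"claw":1,"linear":[0.08,-0.03,0.6],"turn":0},{"claw":1,"linear":[0.08,-0.03,1.1],"turn":0},{"claw":1,"linear":[0.08,-0.03,1.4],"turn":0},{"claw":1,"linear":[0.08,-0.03,1.6],"turn":0},{"claw":1,"linear":[0.08,-0.03,1.8],"turn":0},{"claw":1,"linear":[0.08,-0.03,1.95],"turn":0},{"claw":1,"linear":[0.08,-0.03,1.95],"turn":0},{"claw":1,"linear":[0.08,-0.03,1.95],"turn":0}]'
python3 - <<'E'
from h import *
from plant import r
o=r.get_obs();print(o["ee_pos"],o["gripper_width"],o["wrist_force"],o["wrist_torque"]); go(o,452,-17.8,194.6,0)
E
```

```text
clock: 45.55
ee_pos: [452.1, -17.8, 198.0]
tcp_rot: [-2.223, -2.218, -0.009]
wrist_force: [0.5, -0.5, -0.9]
gripper_width: 16.7
[452.11900485 -17.75111963 197.97197115] 16.7483517566175 [ 0.46063254 -0.48537509 -0.85484094] [-0.0154874  -0.01309916 -0.00261019]
linear [-0.01, -0.01, 0.34] turn -0.1 | jaw heading -0.1 tool z [ 0.003  0.005 -1.   ] dist 3
```

```bash
python3 -m creep '[{"claw":1,"linear":[0,0,0.12],"turn":0},{"claw":1,"linear":[0,0,0.22],"turn":0},{"claw":1,"linear":[0,0,0.3],"turn":0},{"claw":1,"linear":[0,0,0.36],"turn":0},{"claw":1,"linear":[0,0,0.4],"turn":0},{"claw":1,"linear":[0,0,0.4],"turn":0},{"claw":1,"linear":[0,0,0.4],"turn":0}]'
```

```text
clock: 46.25
ee_pos: [452.3, -17.8, 194.6]
tcp_rot: [-2.223, -2.218, -0.01]
wrist_force: [-2.6, -0.2, 5.8]
gripper_width: 16.7
```

```bash
python3 -m creep '[{"claw":2.2,"linear":[0,0,0],"turn":0},{"claw":3,"linear":[0,0,0],"turn":0},{"claw":4,"linear":[0,0,0],"turn":0},{"claw":5,"linear":[0,0,0],"turn":0},{"claw":5,"linear":[0,0,0],"turn":0},{"claw":5,"linear":[0,0,-3],"turn":0},{"claw":5,"linear":[0,0,-6],"turn":0},{"claw":5,"linear":[0,0,-9],"turn":0},{"claw":5,"linear":[0,0,-10],"turn":0},{"claw":5,"linear":[4,0,-10],"turn":0},{"claw":5,"linear":[8,0,-10],"turn":0},{"claw":5,"linear":[12,0,-10],"turn":0},{"claw":5,"linear":[16,0,-10],"turn":0},{"claw":5,"linear":[16,0,-10],"turn":0},{"claw":5,"linear":[16,0,-10],"turn":0}]'
python3 - <<'E'
from h import *
from plant import r
s,P=look(r,"w12")
print(r.get_obs()["ee_pos"]); ring(P,452,-18,162.5,168.5); ring(P,452,-18,186,195,14)
for n in("top","side"):
    t=r.snapshot(n); Q=world(t); print(n);ring(Q,452,-18,162.5,170); ring(Q,452,-18,183,197,16)
    if n=="side": cv2.imwrite("pics/side1.png",cv2.cvtColor(np.hstack([cv2.resize(t["image"][150:250,170:290],(420,350),interpolation=cv2.INTER_CUBIC),cv2.resize(s["image"],(380,350))]),cv2.COLOR_RGB2BGR))
    else:
        a=np.load("top0.npz")["image"]; print("diff top px",[(x,y) for y,x in np.argwhere(cv2.resize(cv2.absdiff(a,t["image"]).max(2).astype(np.float32),(32,24),interpolation=cv2.INTER_AREA)>25)])
E
```

```text
clock: 47.75
ee_pos: [451.8, 142.2, 294.6]
tcp_rot: [-2.22, -2.22, -0.007]
wrist_force: [0.0, -1.4, 0.1]
gripper_width: 50.1
[452.04695326 140.95083359 294.79639865]
n 244 z [163.3 165.8 167.1] encl [451.6   4.3] 19.6 fit [452.    4.4   9.8] tilt deg [-0.03 -7.  ]
few 0
top
n 176 z [162.8 165.4 168.9] encl [449.6 -16.2] 28.8 fit [449.9 -15.3  21.5] tilt deg [-0.28  0.21]
n 26 z [185.6 188.7 192.9] encl [449.9 -16.2] 8.8 fit [449.5 -16.1   6.5] tilt deg [-9.28 -2.8 ]
diff top px [(np.int64(14), np.int64(10)), (np.int64(17), np.int64(10)), (np.int64(11), np.int64(11)), (np.int64(13), np.int64(11)), (np.int64(14), np.int64(11)), (np.int64(17), np.int64(11)), (np.int64(20), np.int64(11)), (np.int64(9), np.int64(12)), (np.int64(10), np.int64(12)), (np.int64(11), np.int64(12)), (np.int64(9), np.int64(13)), (np.int64(10), np.int64(13)), (np.int64(11), np.int64(13)), (np.int64(12), np.int64(13)), (np.int64(15), np.int64(13)), (np.int64(16), np.int64(13)), (np.int64(18), np.int64(13)), (np.int64(19), np.int64(13)), (np.int64(10), np.int64(14)), (np.int64(11), np.int64(14)), (np.int64(12), np.
[... 1667 characters left out ...]
(np.int64(13), np.int64(22)), (np.int64(14), np.int64(22)), (np.int64(15), np.int64(22)), (np.int64(16), np.int64(22)), (np.int64(2), np.int64(23)), (np.int64(3), np.int64(23)), (np.int64(4), np.int64(23)), (np.int64(5), np.int64(23)), (np.int64(6), np.int64(23)), (np.int64(7), np.int64(23)), (np.int64(8), np.int64(23)), (np.int64(9), np.int64(23)), (np.int64(10), np.int64(23)), (np.int64(11), np.int64(23)), (np.int64(13), np.int64(23)), (np.int64(15), np.int64(23)), (np.int64(16), np.int64(23))]
side
n 148 z [163.3 166.7 168.3] encl [451.4 -19. ] 29.7 fit [450.3 -20.3  21.9] tilt deg [0.08 2.36]
n 33 z [183.5 189.1 191.2] encl [451.2 -17.4] 9.1 fit [450.9 -17.4   7.2] tilt deg [ 2.49 15.02]
```

View pics/side1.png

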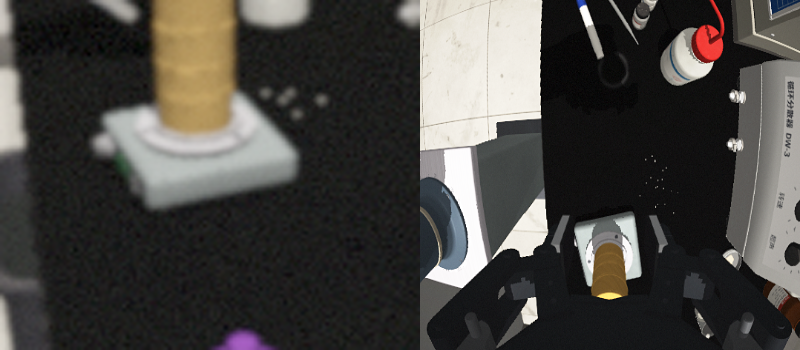

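The stack stands straight, with the pan in the ring. The lid cover reads about 165.5 (expected 165.5), its knob top reads near 190, and its tilt is within noise. The bottle is upright and untouched. Handing in.

```bash
python3 -c "
from plant import r
o=r.get_obs();print(o['clock'],o['wrist_force']);print(r.sign_off())"
```

```text
47.9 [ 0.38373466 -0.02079181  0.42099976]
the job is handed in; nothing more can be done
None
```

The sieve stack is together on the shaker, in the order asked: pan in the ring, then fine, medium and coarse sieves, and the brass lid on top. I handed it in at 47.9 s, with the gripper clear of everything.

- **Placing:** Each part was gripped in two crossed directions to centre it, then lowered until it touched. The wrist force was about 6–12 N at each contact.
- **Heights:** The pan and sieve rims measured 72, 96, 126 and 162 mm, each matching the fully seated height. The lid's cover read 165.4 mm from the top camera and 166.7 mm from the side, against 165.5 mm expected.
- **Level:** The lid's tilt read 0.3° from the top camera. The side camera gave 2.4° on few, noisy points, and I put that down to noise.
- **Checks that gave nothing:** The wrist camera saw too little of the finished stack to confirm the lid. Comparing the top view before and after showed mostly the arm's own movement and the parts moved.
- **Bystanders:** No move went near the beaker, the timer or the wash bottle. The last picture shows the bottle upright; I did not re-measure the three.

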